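# Load a cast into the light-curing box under its spring-closed shield

### The job

Load the white stone cast with the pink baseplate into the light-curing box: press the steel lever at the side of the box right down with one fingertip to raise the amber shield, and keep it down while another fingertip pushes the blue lip of the slide, until the slide is home against its stop with the cast in the chamber. Then let the lever come up so that the shield shuts behind the cast. Grip or lift nothing, do not touch the cast (its resin is still soft) or let the shield or the box knock it, and leave the other things on the bench where they are.

Things in the scene. Friction and masses are not known exactly. Their poses are not given: they have to be found in the camera images.
- curing_box: White bench light-curing box, fixed, with aluminium deck, lever and amber shield. Origin on the bench under the middle of the chamber mouth; x points into the chamber (away from the robot within 0.33 rad), y left, z up. In this frame, mm: deck x -195 to 120, y -93 to 57, top at z 16; housing x 5 to 120, y -50 to 98, up to z 140. 'Box frame' below means this one.
- mouth (a point): Middle of the lower edge of the chamber mouth on the deck top, 16 mm above the box's origin. The chamber, open only in front, runs from here 66 mm in to its stop, is 76 mm wide and 58 mm high. In front of it two steel rails, 8 mm high, 180 mm long, inner faces 71 mm apart, guide the slide.
- shield (a joint): Angle of the amber shield, rad: 0 = shut (hanging across the mouth), 1.45 = fully open (swung out towards the robot and up, nearly level). Axle 68 mm above the bench at the mouth; 84 mm wide, 40 mm long; opening sweeps 40 mm out in front of the mouth. Driven only by the lever, by link and crank, about in proportion.
- shield_edge (a point): Middle of the shield's free lower edge. Shut, it is 12 mm above the deck, so the flat part of the slide (not its lip, nor the cast) passes under it.
- lever (a joint): Angle of the steel side lever, rad: 0 = up at rest (shield shut), 0.18 = right down on its stop (shield fully open). A spring raises it when released. Pivot at the back of the box, at x 100, z 19 mm in the box frame. Holding it right down takes about 3 to 4 N at the front end of its finger plate, 6 to 8 N at the rear end.
- lever_tip (a point): Middle of the front end (nearest the robot) of the top of the lever's 36 mm wide finger plate; moves with the lever. Box frame, mm: x -200, y -72, z 75 at rest, 22 right down. The plate is then level, 6 mm above the deck, so two fingertips at one height can press it and push the slide's lip.
- lever_root (a point): Middle of the rear end of the top of the finger plate, 175 mm from lever_tip: box frame, mm: x -25, y -72, z 44 at rest, 22 right down. A fingertip can glide along the plate, between lever_tip and here, while it keeps pressing.
- slide: Loose dark steel slide on the deck between the rails, 112 x 66 mm, 4 mm thick, 0.18 kg. Origin: middle of its underside, x towards the chamber. Across its rear end (-x) stands a blue lip, 60 mm wide, 5 thick, 18 high above the deck; its rear face, to be pushed, is 56 mm behind the origin. The origin starts 98 to 116 mm before the mouth; home, it is 10 mm inside, the lip 46 mm before the mouth.
- cast: White stone dental cast with a small pink baseplate in the arch, 56 x 58 mm, 32 mm high, standing loose between low ribs on the slide. Origin at the middle of its underside, 22.5 mm from the slide's origin towards the chamber, 4 mm above the deck. It passes under the shield only when that is nearly fully open.
- bottle_red_cap: Small white bottle with a red cap, 47 mm wide, 100 mm high, standing loose to the right of the box. Origin at the middle of its underside.
- dappen_white: Small white dish, 35 mm wide, 24 mm high, standing loose to the left of the deck. Origin at the middle of its underside.
- yellow_cast: Yellow stone dental cast without baseplate, 56 x 58 x 32 mm, standing loose on the bench, well to the right of the box; not to be loaded. Origin at the middle of its underside.
Things that resemble listed ones, but are neither listed nor needed, are in the scene too. What is shaped like the cast but green or turquoise is not meant.

How it is judged:
By the outcome, as a careful person would: the job done as asked, in the order asked, and still so for the second after the job is handed in, with the robot touching nothing.
It also fails if it takes over 43 s, if anything falls off the work surface, if the arm or the gripper's body presses on something with over 40 N, if the wrist force passes 120 N, or if a joint passes its speed limit or range.

### The arm

A 6-joint arm with a two-finger parallel gripper is mounted at the origin on a cart in front of the work surface, level with it; the furniture and walls round the work are solid. World frame = base frame: x ahead of the robot, y to its left, z up, the work surface at z = 0. Lengths are in m, angles in rad, forces in N, time in s.
With the tool pointing down it reaches from about 0.3 to 1 m from the base axis. Payload 5.1 kg.
Tool frame: the origin (TCP) lies midway between the tips of the shut fingers; the grasp point (between the pads) lies 19 mm behind it; z points along the fingers, y is the line along which they close (so a half turn about z gives the same grasp; the last joint's range is limited). The gripper opens to 95 mm and grips with 3 to 60 N. Pads are 20 mm wide; open, the fingers measure 119 mm over their backs; the gripper's body (75 mm by 180 mm) begins 59 mm behind the grasp point.
Start: joints at [-0.083, 0.124, 1.65, -0, 1.367, -0.083], TCP at [0.65, -0, 0.215] pointing down, gripper open.
Joint ranges: [-2.61, 2.61], [-1.02, 2.33], [0.03, 2.71], [-1.35, 4.49], [0.32, 2.68], [-2.91, 2.91]. Speed limits (rad/s): [2.57, 2.57, 3.14, 3.14, 3.14, 3.14].

### API

Orientations are given as a 3x3 rotation matrix whose columns are the frame's x, y, z axes.
In Python, from workcell import ctrl, get_image, camera_model gives the robot as it stands. The module is installed in compiled form; this text tells all that it offers.
- The arm moves only by the shell command python3 -m crank 'ROWS'. ROWS is JSON, a list that holds one entry, the list of rows, each a list of 7 numbers: the turn, a rotation vector about the tool's x, y, z in rad, then the shift along the tool's x, y, z in cm, then the finger opening in cm, from 0 to 9.51. In form: [[[wx, wy, wz, dx, dy, dz, claw], ...]]. A call has 1 to 20 rows; each row is the pose to reach, as a shift and turn from the pose commanded when the call began, along the tool's axes at that moment; what a row does not reach only later rows make up. A row lasts 1/8 s, in which the tool goes at most 62.5 mm and 10.7 degrees, less where a joint would pass 70% of its speed; a pose out of reach is approached as far as the arm can. A call with a gripper value outside its range is refused whole. The fingers move at their own pace and stop on an object; the grip force is fixed at half the most. Time passes only in rows, so rows that repeat a pose let the fingers close. It gives the time, the measured TCP pose, the force, the opening and the grip force at its end, in the units of the state.
- ctrl.sense(): the state, without advancing time (a new reading comes with each control period).
- get_image(name): name is "scene" or "side" or "wrist"; returns the picture (384x512x3 uint8, red, green, blue); there is no depth.
- camera_model(name): a dict with "fov_y" (degrees; the focal length in pixels is half the picture's height over the tangent of half this angle, whatever the lens; pixels are square), "cx", "cy" (the principal point, pixels), "rvec" (rotation vector, rad) and "tvec" (3), from world to camera coordinates, as OpenCV has them; the wrist camera has in their place "mount" (4x4, takes a point from camera to tool coordinates, whose origin is the TCP and whose axes are the flange's). Camera axes: x right, y down, z forward; pixel columns grow to the right and rows downward; lengths in m; the calibration is good to about 2 mm. A picture is of the moment at which its call begins: read the wrist's pose just before it. camera_model takes no time and is no camera call.
- ctrl.hand_in(): hands the job in; it is judged then, once.
The state is a dict: "time_s": time; "joints": joint angles; "joint_velocities": joint speeds; "joint_efforts": joint torques, N m; "tcp_pos": TCP position; "tool_rot": TCP orientation; "force": force on the tool from outside, world axes, zero at the start; "ft_torque": the same for the moment, N m; "gripper_width": finger opening in m; "finger_force": force on a finger pad.
Only numpy, scipy, OpenCV 4.12 (cv2) and the standard library are available. Lean on these libraries where they do the work, as an engineer would, in place of code of your own. Each camera call takes 0.05 s, during which the arm holds its last target. There are 200 camera calls.

## Working session

There is one attempt and no reset: what is moved stays moved. The work goes in short steps, Python scripts to look and compute and a shell command to move; the robot and the scene stay as the last step left them, time stands still between calls to the robot, and variables do not carry over. Pictures are saved under pics/ and viewed, at most 10 in all, crops included, and the job is handed in when it is done.

```bash
mkdir -p pics; python3 - <<'E'
from workcell import ctrl,get_image,camera_model
import cv2
for n in("scene","side","wrist"):
    print(n,camera_model(n))
    im=get_image(n); cv2.imwrite(f"pics/{n}0.png",cv2.cvtColor(im,cv2.COLOR_RGB2BGR))
s=ctrl.sense();print(s)
E
```

```text
scene {'fov_y': 51.6712607255952, 'cx': 252.51711504116554, 'cy': 193.6202152360264, 'rvec': array([ 0.95106092, -2.34593919,  1.15233859]), 'tvec': array([0.3820815 , 0.35662106, 0.56986177])}
side {'fov_y': 43.95819649293408, 'cx': 256.47236266830373, 'cy': 199.63846236366038, 'rvec': array([ 1.98479407, -0.52906777,  0.33790378]), 'tvec': array([-0.57238403,  0.15275832,  1.09962426])}
wrist {'fov_y': 59.03122517764205, 'cx': 257.4914677841883, 'cy': 190.45953259315397, 'mount': array([[ 1.34618511e-03, -9.65221460e-01, -2.61430145e-01,
         7.37682716e-02],
       [ 9.99998651e-01,  1.05332876e-03,  1.26032812e-03,
         2.30021283e-04],
       [-9.41123856e-04, -2.61431489e-01,  9.65221576e-01,
        -1.70438950e-01],
       [ 0.00000000e+00,  0.00000000e+00,  0.00000000e+00,
         1.00000000e+00]])}
{'time_s': 0.15, 'joints': array([-8.25869896e-02,  1.24354730e-01,  1.65130875e+00, -1.64910598e-05,
        1.36748234e+00, -8.26217651e-02]), 'joint_velocities': array([ 0.0007787 , -0.00261061, -0.0034998 , -0.00113314,  0.00060832,
        0.00026296]), 'joint_efforts': array([ 4.52342692e-04, -4.18191254e+01, -3.60470796e+01,  7.75244599e-02,
        4.69156180e-02, -8.73639601e-05]), 'tcp_pos': array([6.49527510e-01, 1.37646069e-05, 2.13700266e-01]), 'tool_rot': array([[-3.80309683e-05,  9.99998799e-01, -1.54920031e-03],
       [ 9.99999993e-01,  3.82045691e-05,  1.12028842e-04],
       [ 1.12087894e-04, -1.54919604e-03, -9.99998794e-01]]), 'force': array([-0.0702235 , -0.71979459, -0.03586978]), 'ft_torque': array([-0.02645571,  0.01524675, -0.04802497]), 'finger_force': 0.0, 'gripper_width': 0.09522518151548337}
```

View pics/scene0.png

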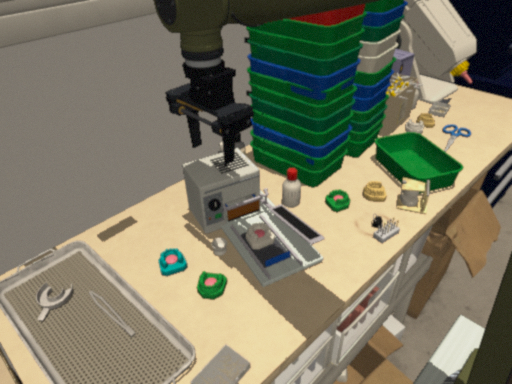

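View pics/wrist0.png

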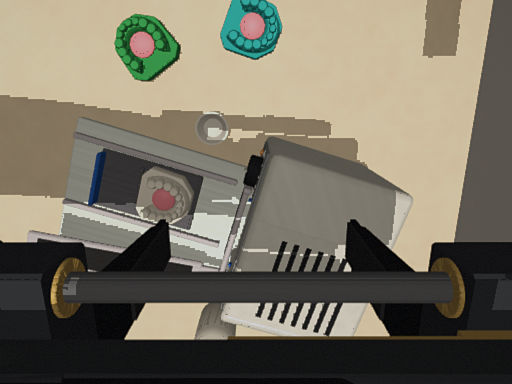

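View pics/side0.png

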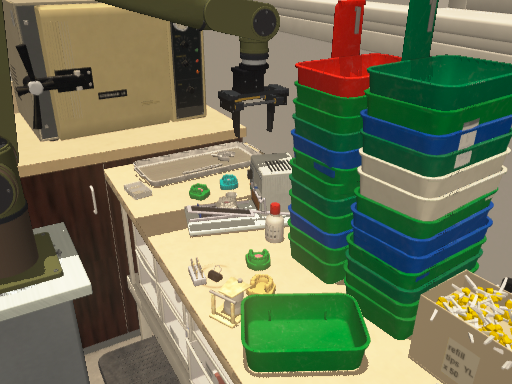

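The wrist picture shows the box with its mouth edge near columns 220–265. The slide's blue lip is at about (97,177), the cast at (163,197), and the deck's front-left corner at (80,118). The bottle is near (215,322). The lever is partly hidden, running along (35,235). The scene and side pictures confirm that layout. I'll enlarge the crop to get a fit.

```bash
python3 - <<'E'
import cv2
im=cv2.imread("pics/wrist0.png")[100:350,20:280]
cv2.imwrite("pics/w0c.png",cv2.resize(im,None,fx=2.4,fy=2.4,interpolation=cv2.INTER_CUBIC)[:600])
E
```

```text
(no output)
```

View pics/w0c.png

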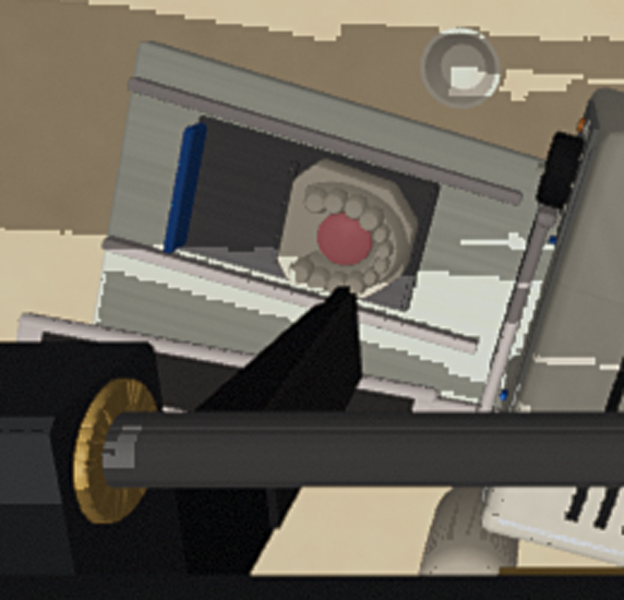

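```bash
cat > h.py <<'E'
import numpy as np, cv2
from scipy.optimize import least_squares
from scipy.spatial.transform import Rotation as R
from workcell import ctrl,get_image,camera_model
def wristcam(s):
    c=camera_model("wrist"); T=np.eye(4); T[:3,:3]=s["tool_rot"]; T[:3,3]=s["tcp_pos"]
    return np.linalg.inv(T@c["mount"]), c
def proj(P,M,c):
    f=192/np.tan(np.radians(c["fov_y"])/2); q=M[:3,:3]@np.asarray(P,float).T+M[:3,3:]
    return np.stack([f*q[0]/q[2]+c["cx"],f*q[1]/q[2]+c["cy"]],1)
def fixcam(n):
    c=camera_model(n); M=np.eye(4); M[:3,:3]=R.from_rotvec(c["rvec"]).as_matrix(); M[:3,3]=c["tvec"]; return M,c
def box2w(p,P):
    P=np.asarray(P,float)/1000; c,s=np.cos(p[2]),np.sin(p[2])
    return np.stack([p[0]+c*P[:,0]-s*P[:,1],p[1]+s*P[:,0]+c*P[:,1],P[:,2]],1)
def w2box(p,W):
    W=np.asarray(W,float); d=W[:2]-p[:2]; c,s=np.cos(p[2]),np.sin(p[2])
    return np.array([c*d[0]+s*d[1],-s*d[0]+c*d[1]])*1000
def ray(uv,z,M,c):
    f=192/np.tan(np.radians(c["fov_y"])/2); d=M[:3,:3].T@np.array([(uv[0]-c["cx"])/f,(uv[1]-c["cy"])/f,1]); o=-M[:3,:3].T@M[:3,3]
    return o+d*(z-o[2])/d[2]
E
python3 - <<'E'
from h import *
s=ctrl.sense(); M,c=wristcam(s)
k=lambda x,y:(x/2.4+20,y/2.4+100)
B=[(-195,57,16),(-200,-54,75),(5,98,140),(5,-50,140)]
U=np.array([k(145,42),k(22,316),k(590,90),k(483,528)])
r=least_squares(lambda p:(proj(box2w(p,B),M,c)-U).ravel(),[.6,.05,-.25],loss="soft_l1")
print(r.x,(proj(box2w(r.x,B),M,c)-U).round(1)); p=r.x
for n,uv,z in[("lipL",k(187,126),.034),("lipR",k(166,251),.034),("pad tip front L rail",k(132,84),.024),("rail R front",k(105,242),.024),("dappen",k(460,67),.024),("bottle left",k(420,572),.07),("bottleR",k(520,572),.07)]:
    print(n,w2box(p,ray(uv,z,M,c)).round(1))
MS,cs=fixcam("scene"); print("bottle cap scene",w2box(p,ray((291,172),.1,MS,cs)),"base",w2box(p,ray((291,206),.0,MS,cs)))
MS,cs=fixcam("side"); print("bottle cap side",w2box(p,ray((275,206),.1,MS,cs)))
print("side proj",proj(box2w(p,[(-200,-72,75),(-195,57,16),(-195,-93,16)]),MS,cs))
E
```

```text
[ 0.62828329 -0.04786905 -0.24202575] [[-8.4 -0.1]
 [-5.8  0.4]
 [ 1.   1.2]
 [ 1.2 -6.7]]
lipL [-156.1   30.9]
lipR [-158.4  -28.1]
pad tip front L rail [-186.   41.]
rail R front [-190.5  -34.8]
dappen [-47.7  82.9]
bottle left [ -13.6 -137.5]
bottleR [  30.4 -126.5]
bottle cap scene [   0.85165478 -146.82446128] base [  -6.32195251 -146.01384421]
bottle cap side [   3.45648881 -164.61853537]
side proj [[186.64220399 208.28647719]
 [182.51610723 206.01811133]
 [191.20793318 232.27402008]]
```

```bash
python3 -m crank '[[[0,0,-1.33,-3.3,-22.4,0,6.6],[0,0,-1.33,-3.3,-22.4,0,6.6],[0,0,-1.33,-3.3,-22.4,0,6.6],[0,0,-1.33,-3.3,-22.4,0,6.6],[0,0,-1.33,-3.3,-22.4,0,6.6],[0,0,-1.33,-3.3,-22.4,0,6.6],[0,0,-1.33,-3.3,-22.4,0,6.6],[0,0,-1.33,-3.3,-22.4,0,6.6],[0,0,-1.33,-3.3,-22.4,0,6.6],[0,0,-1.33,-3.3,-22.4,0,6.6],[0,0,-1.33,-3.3,-22.4,0,6.6]]]'
python3 - <<'E'
from h import *
s=ctrl.sense(); im=get_image("wrist"); print(s["time_s"],s["tcp_pos"],s["gripper_width"],s["force"])
np.savez("s1",**{k:s[k] for k in("tcp_pos","tool_rot")})
cv2.imwrite("pics/w1.png",cv2.resize(cv2.cvtColor(im,cv2.COLOR_RGB2BGR),None,fx=1.5625,fy=1.5625,interpolation=cv2.INTER_CUBIC))
E
```

```text
time_s: 1.52
tcp_pos: [0.426, -0.033, 0.2146]
tool_rot: [[-0.971, 0.239, -0.0], [0.239, 0.971, 0.0], [0.0, 0.0, -1.0]]
force: [0.0, -0.2, -0.7]
gripper_width: 0.0659
finger_force: 0.0
1.525 [ 0.42598906 -0.03300001  0.21460942] 0.06586750631271983 [ 0.04773584 -0.16463415 -0.69982351]
```

View pics/w1.png

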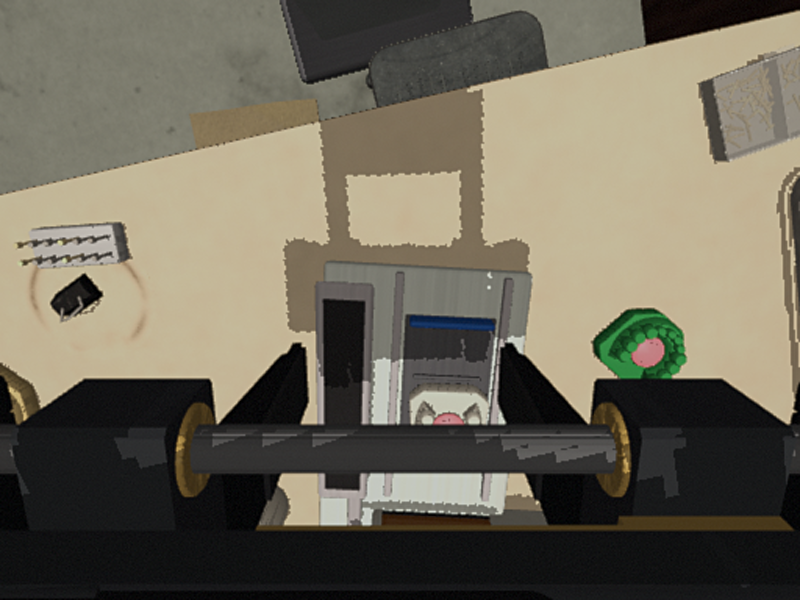

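The tool is now squared to the box. In the 1.56x picture, the deck's front corners are at (327,262) and (530,273). The lever plate's front corners are at (318,283) and (373,284). The lip's rear edge runs from (411,316) to (495,320), and the rail front ends are near (400,272) and (508,278).

```bash
python3 - <<'E'
from h import *
s=dict(np.load("s1.npz")); M,c=wristcam(s)
B=[(-195,57,16),(-195,-93,16),(-200,-54,75),(-200,-90,75),(-25,-54,44),(-25,-90,44)]
U=np.array([(530,273),(327,262),(373,284),(318,283),(362,497),(320,495)])/1.5625
def f(q):
    return np.r_[(proj(box2w(q,B),M,c)-U).ravel(), ((proj(box2w(q,[(q[3],30,34),(q[3],-30,34)]),M,c)-np.array([(495,320),(411,316)])/1.5625)*1).ravel()]
r=least_squares(f,[.628,-.048,-.242,-157],loss="soft_l1",x_scale=[.01,.01,.02,10])
p=r.x;print(p,r.fun.reshape(-1,2).round(1)); np.save("p",p)
print("railends",w2box(p,ray((400/1.5625,272/1.5625),.024,M,c)),w2box(p,ray((508/1.5625,278/1.5625),.024,M,c)))
print("tcp in box",w2box(p,s["tcp_pos"]), "yaw err", np.arctan2(-s["tool_rot"][1,0],-s["tool_rot"][0,0])-p[2])
for n,uv,z in(("scene",(291,172),.1),("side",(275,206),.1)):
    print("bottle",w2box(p,ray(uv,z,*fixcam(n))))
E
```

```text
[ 6.28314695e-01 -5.47441938e-02 -2.93051387e-01 -1.65168855e+02] [[ 2.4  1. ]
 [-2.4  1.1]
 [ 0.8 -3.5]
 [-2.4 -4.8]
 [ 3.3  0.8]
 [-0.8  0.6]
 [ 0.8  0.1]
 [-0.7 -0.1]]
railends [-193.63074077  -38.41166958] [-193.34037247   37.19562928]
tcp in box [-199.98120482  -37.62963294] yaw err 0.05156907570586913
bottle [   6.32298473 -140.0169605 ]
bottle [   9.83198857 -157.6550195 ]
```

```bash
python3 -m crank '[[[0,0,0.052,-1.4,0.1,4,6.0],[0,0,0.052,-1.4,0.1,8,6.0],[0,0,0.052,-1.4,0.1,12,6.0],[0,0,0.052,-1.4,0.1,12,6.0],[0,0,0.052,-1.4,0.1,12,6.0]]]'
python3 - <<'E'
from h import *
s=ctrl.sense(); im=get_image("wrist"); p=np.load("p.npy"); print(s["time_s"],s["tcp_pos"],s["gripper_width"],s["force"],w2box(p,s["tcp_pos"]))
np.savez("s2",**{k:s[k] for k in("tcp_pos","tool_rot")})
cv2.imwrite("pics/w2.png",cv2.resize(cv2.cvtColor(im,cv2.COLOR_RGB2BGR),None,fx=1.5625,fy=1.5625,interpolation=cv2.INTER_CUBIC))
E
```

```text
time_s: 2.2
tcp_pos: [0.4408, -0.0356, 0.0962]
tool_rot: [[-0.957, 0.289, 0.002], [0.289, 0.957, -0.0], [-0.002, 0.0, -1.0]]
force: [0.4, -0.6, 0.5]
gripper_width: 0.0598
finger_force: 0.0
2.2 [ 0.44081605 -0.03560905  0.09619377] 0.05980809938658596 [ 0.41974293 -0.60279847  0.52598071] [-185.03265045  -35.84429304]
```

View pics/w2.png

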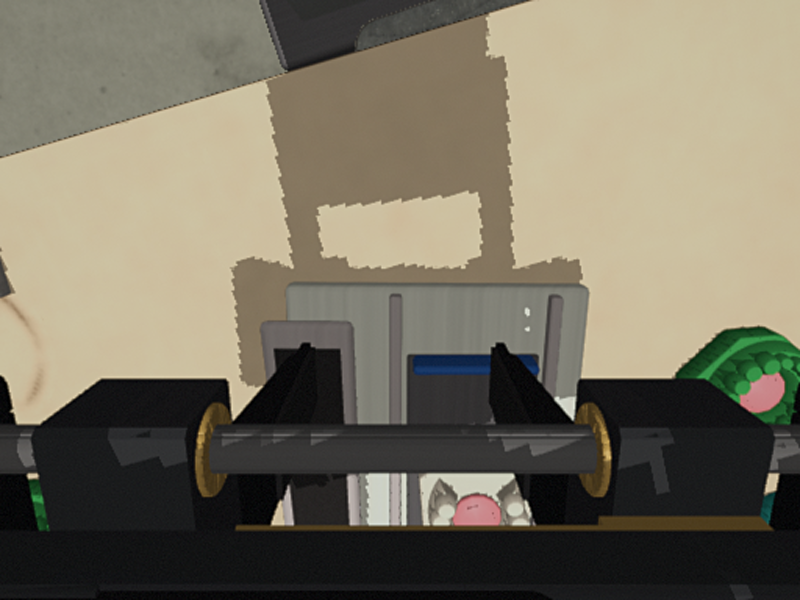

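The tool is square with the deck. The fingertips' near corners are at about (307,345) and (500,345). The lip's rear edge runs from (413,355) to (538,356), the plate's front corners are at (262,323) and (353,323), and the deck corners are at (287,284) and (588,287).

```bash
python3 - <<'E'
from h import *
s=dict(np.load("s2.npz")); M,c=wristcam(s)
k=1/1.5625
B=[(-195,57,16),(-195,-93,16),(-200,-54,75),(-200,-90,75)]
U=np.array([(588,287),(287,284),(353,323),(262,323)])*k
L=np.array([(538,356),(413,355)])*k
def f(q):
    return np.r_[(proj(box2w(q,B),M,c)-U).ravel(), (proj(box2w(q,[(q[3],30,34),(q[3],-30,34)]),M,c)-L).ravel()]
r=least_squares(f,[.628,-.048,-.29,-165],loss="soft_l1",x_scale=[.01,.01,.02,10])
p=r.x;print(p,r.fun.reshape(-1,2).round(1)); np.save("p2",p)
print("tcp in box",w2box(p,s["tcp_pos"]),"yawerr",np.arctan2(-s["tool_rot"][1,0],-s["tool_rot"][0,0])-p[2])
T=lambda v:s["tcp_pos"]+s["tool_rot"]@np.array(v)
print("tips px x1.56",(proj([T((a,b,0)) for b in(-.03,-.042,.03,.042) for a in(.01,-.01)],M,c)/k).round(0).tolist())
E
```

```text
[ 6.31185083e-01 -5.31039443e-02 -2.80036426e-01 -1.69156353e+02] [[ 1.9  2.7]
 [-1.8  6.8]
 [-0.3 -1.3]
 [-2.7 -0.6]
 [ 2.6 -0.7]
 [ 0.6  0.8]]
tcp in box [-187.78870179  -35.80283501] yawerr -0.012882007194788825
tips px x1.56 [[313.0, 345.0], [315.0, 399.0], [278.0, 345.0], [281.0, 399.0], [489.0, 346.0], [486.0, 399.0], [524.0, 346.0], [520.0, 399.0]]
```

```bash
python3 -m crank '[[[0,0,0,-0.2,0,1.5,6.0],[0,0,0,-0.2,0,2.3,6.0],[0,0,0,-0.2,0,3.1,6.0],[0,0,0,-0.2,0,3.9,6.0],[0,0,0,-0.2,0,4.7,6.0],[0,0,0,-0.2,0,5.5,6.0],[0,0,0,-0.2,0,6.2,6.0],[0,0,0,-0.2,0,6.8,6.0],[0,0,0,-0.2,0,6.8,6.0],[0,0,0,-0.2,0,6.8,6.0]]]'; python3 -c "
from h import *
s=ctrl.sense();print(s['tcp_pos'],s['force'],s['ft_torque'],s['gripper_width'])"
```

```text
time_s: 3.5
tcp_pos: [0.4418, -0.036, 0.0268]
tool_rot: [[-0.957, 0.289, -0.0], [0.289, 0.957, -0.0], [0.0, -0.0, -1.0]]
force: [-2.4, 0.6, 3.0]
gripper_width: 0.06
finger_force: 1.4
[ 0.44177509 -0.03597376  0.02676243] [-2.36574918  0.61205878  3.00660517] [ 0.0918953   0.40885631 -0.08217359] 0.05999445966833305
```

```bash
python3 -m crank '[[[0,0,0,0,0,0.25,6.0],[0,0,0,0,0,0.4,6.0],[0,0,0,0,0,0.4,6.0],[0,0,0,0,0,0.4,6.0]]]'; python3 -m crank '[[[0,0,0,0,0,0.1,6.0],[0,0,0,0,0,0.1,6.0],[0,0,0,0,0,0.1,6.0]]]';  python3 - <<'E'
from h import *
for n in("wrist","side"):
    im=get_image(n)
    if n=="side": im=cv2.resize(im[130:280,160:330],None,fx=3.5,fy=3.5,interpolation=cv2.INTER_CUBIC)
    cv2.imwrite(f"pics/{n}3.png",cv2.cvtColor(im,cv2.COLOR_RGB2BGR))
E
```

```text
time_s: 4.0
tcp_pos: [0.442, -0.036, 0.0229]
tool_rot: [[-0.957, 0.289, 0.001], [0.289, 0.957, -0.0], [-0.001, 0.0, -1.0]]
force: [-1.2, 0.2, 2.6]
gripper_width: 0.0596
finger_force: 1.5
time_s: 4.38
tcp_pos: [0.4421, -0.036, 0.022]
tool_rot: [[-0.957, 0.289, 0.001], [0.289, 0.957, -0.0], [-0.001, 0.0, -1.0]]
force: [-0.9, 0.8, 5.4]
gripper_width: 0.0601
finger_force: 2.5
```

View pics/side3.png

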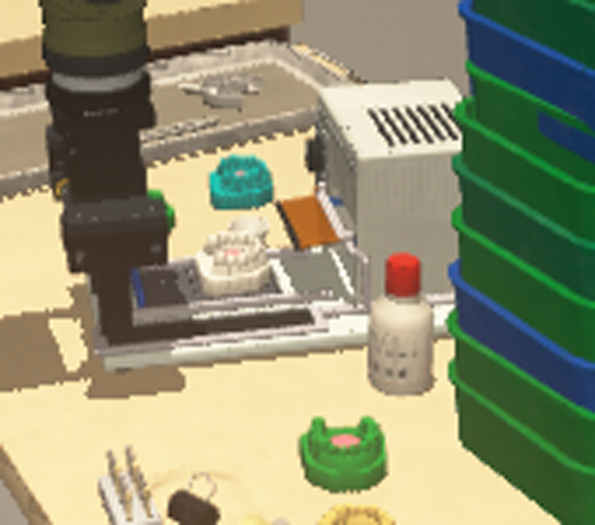

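The side picture shows the amber shield lifted out nearly level, the lever plate down under the right finger, and the bottle clear of the gripper. I'll press slightly harder and start pushing slowly.

```bash
python3 -m crank '[[[0,0,0,0,0,0.1,6.0],[0,0,0,-0.2,0,0.1,6.0],[0,0,0,-0.5,0,0.1,6.0],[0,0,0,-0.8,0,0.1,6.0],[0,0,0,-1.2,0,0.1,6.0],[0,0,0,-1.6,0,0.1,6.0],[0,0,0,-2.0,0,0.1,6.0],[0,0,0,-2.0,0,0.1,6.0]]]'; python3 - <<'E'
from h import *
im=get_image("wrist")
cv2.imwrite("pics/w4.png",cv2.cvtColor(im,cv2.COLOR_RGB2BGR))
E
```

```text
time_s: 5.48
tcp_pos: [0.4577, -0.0412, 0.0205]
tool_rot: [[-0.957, 0.289, -0.009], [0.289, 0.957, 0.002], [0.009, -0.001, -1.0]]
force: [-12.1, 3.0, 16.0]
gripper_width: 0.0599
finger_force: 8.5
```

View pics/w4.png

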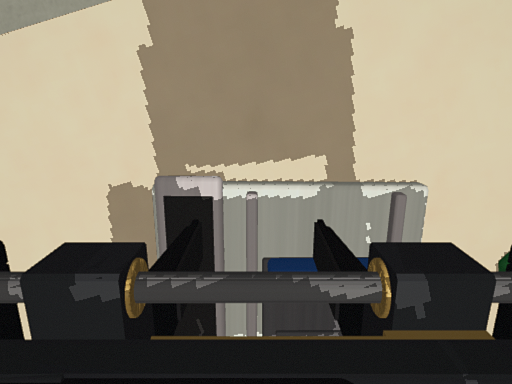

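The slide is being pushed: the left finger is at the lip, around (325,255), and the right finger is on the plate. The pressing force is higher than needed, so I'll ease it slightly.

```bash
python3 -m crank '[[[0,0,0,-0.3,0,-0.06,6.0],[0,0,0,-0.7,0,-0.06,6.0],[0,0,0,-1.1,0,-0.06,6.0],[0,0,0,-1.5,0,-0.06,6.0],[0,0,0,-2.0,0,-0.06,6.0],[0,0,0,-2.5,0,-0.06,6.0],[0,0,0,-3.0,0,-0.06,6.0]]]'; python3 - <<'E'
from h import *
s=ctrl.sense();p=np.load("p2.npy");print(w2box(np.load("p.npy"),s["tcp_pos"]),w2box(p,s["tcp_pos"]),s['force'],s['ft_torque'])
E
```

```text
time_s: 6.4
tcp_pos: [0.4857, -0.0497, 0.0208]
tool_rot: [[-0.957, 0.289, -0.011], [0.289, 0.957, 0.002], [0.011, -0.001, -1.0]]
force: [-13.1, 2.9, 15.8]
gripper_width: 0.06
finger_force: 9.1
[-137.97458612  -36.33664497] [-140.74103073  -36.90758685] [-13.14182088   2.94382865  15.81790215] [ 0.10607216  2.74259197 -0.4159556 ]
```

```bash
python3 -m crank '[[[0,0,0,-0.5,0,-0.03,6.0],[0,0,0,-1.0,0,-0.03,6.0],[0,0,0,-1.5,0,-0.03,6.0],[0,0,0,-2.0,0,-0.03,6.0],[0,0,0,-2.5,0,-0.03,6.0],[0,0,0,-3.0,0,-0.03,6.0],[0,0,0,-3.5,0,-0.03,6.0],[0,0,0,-4.0,0,-0.03,6.0],[0,0,0,-4.5,0,-0.03,6.0],[0,0,0,-5.0,0,-0.03,6.0]]]'; python3 - <<'E'
from h import *
s=ctrl.sense();print(w2box(np.load("p.npy"),s["tcp_pos"]),w2box(np.load("p2.npy"),s["tcp_pos"]))
a=get_image("side");a=cv2.resize(a[140:250,180:330],None,fx=4,fy=4,interpolation=cv2.INTER_CUBIC)
cv2.imwrite("pics/s5.png",cv2.cvtColor(a,cv2.COLOR_RGB2BGR))
E
```

```text
time_s: 7.65
tcp_pos: [0.5337, -0.0642, 0.0213]
tool_rot: [[-0.957, 0.289, -0.011], [0.289, 0.957, 0.002], [0.011, -0.001, -1.0]]
force: [-13.6, 2.7, 16.4]
gripper_width: 0.0598
finger_force: 9.1
[-87.89756598 -36.36398188] [-90.66860757 -37.58665353]
```

View pics/s5.png

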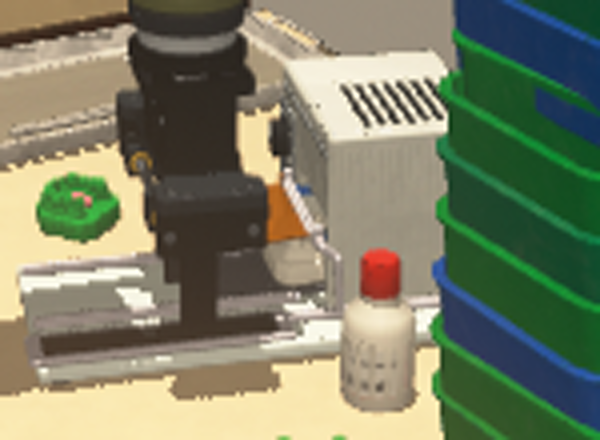

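The cast is entering under the raised shield at about (297,262). The lever is still down and the bottle is clear. I'll continue more slowly towards the stop.

```bash
python3 -m crank '[[[0,0,0,-0.4,0,-0.02,6.0],[0,0,0,-0.8,0,-0.02,6.0],[0,0,0,-1.2,0,-0.02,6.0],[0,0,0,-1.6,0,-0.02,6.0],[0,0,0,-2.0,0,-0.02,6.0],[0,0,0,-2.3,0,-0.02,6.0],[0,0,0,-2.6,0,-0.02,6.0]]]';  python3 -m crank '[[[0,0,0,-0.2,0,0,6.0],[0,0,0,-0.4,0,0,6.0]]]'; python3 - <<'E'
from h import *
s=ctrl.sense();print(w2box(np.load("p.npy"),s["tcp_pos"]),w2box(np.load("p2.npy"),s["tcp_pos"]),s["force"])
E
```

```text
time_s: 8.57
tcp_pos: [0.5587, -0.0717, 0.0216]
tool_rot: [[-0.957, 0.289, -0.01], [0.289, 0.957, 0.002], [0.01, -0.001, -1.0]]
force: [-14.0, 2.7, 14.9]
gripper_width: 0.0598
finger_force: 8.7
time_s: 8.82
tcp_pos: [0.5604, -0.0722, 0.0216]
tool_rot: [[-0.957, 0.289, -0.016], [0.289, 0.957, 0.003], [0.016, -0.002, -1.0]]
force: [-20.9, 5.2, 24.1]
gripper_width: 0.0598
finger_force: 14.0
[-59.93663971 -36.29833013] [-62.70919497 -37.88490745] [-20.93216099   5.20631102  24.06196791]
```

```bash
python3 - <<'E'
from h import *
s=ctrl.sense()
for pn in("p","p2"):
    p=np.load(pn+".npy")
    for n in("wrist","scene","side"):
        M,c=wristcam(s) if n=="wrist" else fixcam(n)
        im=get_image(n) if pn=="p" else cv2.cvtColor(cv2.imread(f"pics/z{n}.png"),cv2.COLOR_BGR2RGB)
        if pn=="p": cv2.imwrite(f"pics/z{n}.png",cv2.cvtColor(im,cv2.COLOR_RGB2BGR))
        h=cv2.cvtColor(im,cv2.COLOR_RGB2HSV); m=((h[...,0]>105)&(h[...,0]<125)&(h[...,1]>150)&(h[...,2]>40)).astype(np.uint8)
        home=proj(box2w(p,[(-46,30,34),(-46,-30,34),(-41,30,34),(-41,-30,34),(-46,30,16)]),M,c)
        print(pn,n,"home px",home.round(0).tolist())
        if pn=="p":
            N,_,st,ce=cv2.connectedComponentsWithStats(m)
            for i in range(1,N):
                if st[i,4]>5 and abs(ce[i]-home[:4].mean(0)).max()<70: print("  blue",st[i],ce[i].round(1))
E
```

```text
p wrist home px [[385.0, 273.0], [269.0, 273.0], [384.0, 282.0], [269.0, 282.0], [373.0, 258.0]]
  blue [268 257  50  15 627] [291.9 264.3]
  blue [356 256  13  13  94] [363.1 260.2]
p scene home px [[239.0, 229.0], [262.0, 220.0], [238.0, 228.0], [261.0, 219.0], [239.0, 235.0]]
  blue [308 160   5   3  10] [310.  161.1]
  blue [258 221   5   6  24] [260. 223.]
  blue [241 224  13  10  69] [246.6 228.5]
p side home px [[238.0, 199.0], [242.0, 208.0], [239.0, 199.0], [244.0, 208.0], [238.0, 204.0]]
p2 wrist home px [[388.0, 277.0], [272.0, 278.0], [387.0, 285.0], [272.0, 286.0], [376.0, 261.0]]
p2 scene home px [[238.0, 229.0], [261.0, 220.0], [237.0, 227.0], [260.0, 218.0], [238.0, 234.0]]
p2 side home px [[238.0, 198.0], [243.0, 208.0], [240.0, 198.0], [245.0, 208.0], [238.0, 204.0]]
```

```bash
python3 -m crank '[[[0,0,0,0,0,-0.04,6.0],[0,0,0,0,0,-0.04,6.0],[0,0,0,0,0,-0.04,6.0]]]';python3 -m crank '[[[0,0,0,-0.2,0,-0.04,6.0],[0,0,0,-0.2,0,-0.04,6.0],[0,0,0,-0.2,0,-0.04,6.0]]]'
```

```text
time_s: 9.35
tcp_pos: [0.5605, -0.0722, 0.0216]
tool_rot: [[-0.958, 0.288, -0.015], [0.288, 0.958, 0.003], [0.015, -0.002, -1.0]]
force: [-19.7, 4.2, 20.0]
gripper_width: 0.0602
finger_force: 12.5
time_s: 9.72
tcp_pos: [0.5606, -0.0722, 0.0216]
tool_rot: [[-0.957, 0.288, -0.02], [0.288, 0.958, 0.004], [0.02, -0.002, -1.0]]
force: [-23.8, 4.6, 22.0]
gripper_width: 0.0601
finger_force: 14.2
```

```bash
python3 - <<'E'
from h import *
a=cv2.imread("pics/zwrist.png")[120:285,120:440]; b=cv2.imread("pics/zscene.png")[180:285,200:330]; d=cv2.imread("pics/zside.png")[165:245,185:310]
r=lambda i,k:cv2.resize(i,None,fx=k,fy=k,interpolation=cv2.INTER_CUBIC)
o=np.zeros((600,800,3),np.uint8)
A=r(a,1.7);o[:A.shape[0],:A.shape[1]]=A
B=r(b,3);o[281:281+315,:390]=B
D=r(d,3.2);o[281:281+256,400:800]=D
cv2.imwrite("pics/mont.png",o)
E
```

```text
(no output)
```

View pics/mont.png

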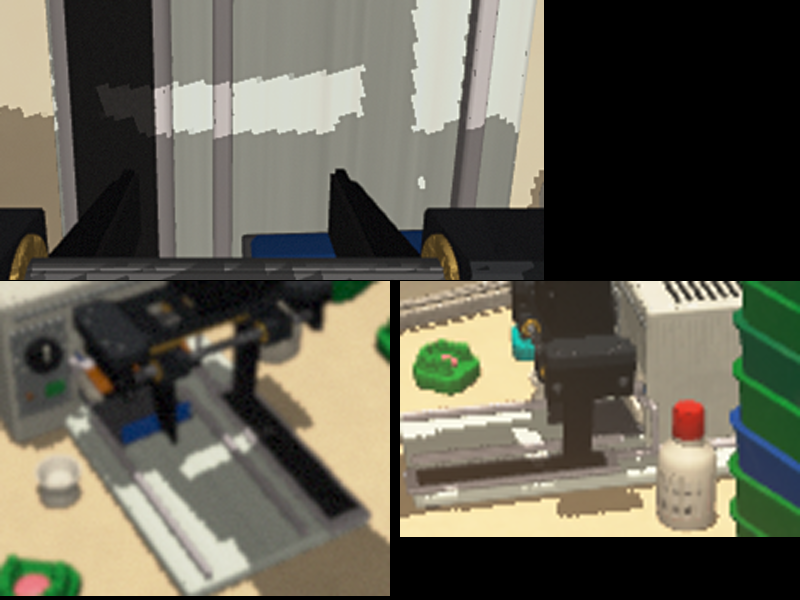

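The montage shows the lip in front of the mouth between the rails, with both fingers in place, the shield raised, and the bottle untouched. In scene pixels, the lip's top rear corners are at (240.3,228.3) and (263.3,220.3). The deck's front-left corner is at (263.3,285). I'll compare the lip-to-deck-edge distance with the home value of 149 mm.

```bash
python3 - <<'E'
from h import *
p=np.load("p.npy"); s2=dict(np.load("s2.npz"))
M,c=fixcam("scene")
sc=lambda x,y:(200+x/3,180+(y-281)/3)
for n,uv,z in(("lipLtop",sc(121,426),.034),("lipRtop",sc(190,402),.034),("lipLbot",sc(124,443),.020),("deckFL",sc(190,597),.016),("railL front",sc(210,575),.024)):
    print(n,w2box(p,ray(uv,z,M,c)).round(1))
# wrist: row of lip rear lower edge in tool frame now / slide lip geometry at contact
s=ctrl.sense(); M,c=wristcam(s)
for z in(.018,.020,.022):
    q=ray((300,257),z,M,c); print("lip lower edge z",z,"ahead of TCP mm",(w2box(p,q)-w2box(p,s["tcp_pos"]))[0].round(1))
# deck front corners seen at s2 by scene picture 0 too
M,c=fixcam("scene"); im=cv2.imread("pics/scene0.png")
hsv=cv2.cvtColor(im,cv2.COLOR_BGR2HSV); m=(hsv[...,0]>105)&(hsv[...,0]<125)&(hsv[...,1]>150)&(hsv[...,2]>40)
y,x=np.nonzero(m[240:280,250:300]); y+=240;x+=250
print("lip0 px",x.min(),x.max(),y.min(),y.max(),"centre",x.mean(),y.mean(), w2box(p,ray((x.mean(),y.mean()),.026,M,c)))
im=cv2.imread("pics/zscene.png");hsv=cv2.cvtColor(im,cv2.COLOR_BGR2HSV); m=(hsv[...,0]>105)&(hsv[...,0]<125)&(hsv[...,1]>150)&(hsv[...,2]>40)
y,x=np.nonzero(m[215:240,235:270]); y+=215;x+=235
print("lip1",x.min(),x.max(),y.min(),y.max(), w2box(p,ray((x.mean(),y.mean()),.026,M,c)))
E
```

```text
lipLtop [-46.   26.8]
lipRtop [-48.1 -31.9]
lipLbot [-50.1  27. ]
deckFL [-200.6   55.1]
railL front [-196.8   37.6]
lip lower edge z 0.018 ahead of TCP mm 12.5
lip lower edge z 0.02 ahead of TCP mm 11.5
lip lower edge z 0.022 ahead of TCP mm 10.6
lip0 px 265 288 252 265 centre 276.40875912408757 258.5620437956204 [-1.59537448e+02  1.38078346e-01]
lip1 241 262 221 233 [-45.38474184   1.736523  ]
```

The lip sits about 149–152 mm from the deck's front edge, and the tool has come up against a hard stop, so the slide is home. I'll unload the push and back off slightly, then let the lever up gently.

```bash
python3 -m crank '[[[0,0,0,0.4,0,0,6.0],[0,0,0,0.8,0,0,6.0],[0,0,0,1.2,0,0,6.0],[0,0,0,1.6,0,0,6.0],[0,0,0,1.6,0,0,6.0]]]'; python3 -c "
from h import *
print(w2box(np.load('p.npy'),ctrl.sense()['tcp_pos']))"
```

```text
time_s: 10.35
tcp_pos: [0.5537, -0.0696, 0.0233]
tool_rot: [[-0.957, 0.288, 0.003], [0.288, 0.957, -0.0], [-0.003, 0.0, -1.0]]
force: [4.4, -0.9, 5.0]
gripper_width: 0.0601
finger_force: 2.5
[-67.11468701 -35.73406523]
```

```bash
python3 -m crank '[[[0,0,0,0,0,-0.3,6.0],[0,0,0,0,0,-0.6,6.0],[0,0,0,0,0,-0.9,6.0],[0,0,0,0,0,-1.2,6.0],[0,0,0,0,0,-1.5,6.0],[0,0,0,0,0,-1.8,6.0],[0,0,0,0,0,-2.1,6.0],[0,0,0,0,0,-2.4,6.0],[0,0,0,0,0,-2.7,6.0],[0,0,0,0,0,-3.0,6.0],[0,0,0,0,0,-3.4,6.0],[0,0,0,0,0,-4.0,6.0],[0,0,0,0,0,-6,6.0],[0,0,0,0,0,-9,6.0],[0,0,0,0,0,-13,6.0],[0,0,0,2,0,-17,6.0],[0,0,0,5,0,-20,6.0],[0,0,0,8,0,-20,6.0],[0,0,0,8,0,-20,6.0]]]'; python3 - <<'E'
from h import *
p=np.load("p.npy");s=ctrl.sense();print(s["force"],s["tcp_pos"])
M,c=fixcam("scene")
for n in("scene","side","wrist"):
    im=get_image(n); cv2.imwrite(f"pics/f{n}.png",cv2.cvtColor(im,cv2.COLOR_RGB2BGR))
im=cv2.imread("pics/fscene.png");hsv=cv2.cvtColor(im,cv2.COLOR_BGR2HSV)
def comp(n,lo,hi,img,roi):
    h=cv2.cvtColor(img,cv2.COLOR_BGR2HSV); m=cv2.inRange(h,lo,hi); k=np.zeros_like(m); y0,y1,x0,x1=roi; k[y0:y1,x0:x1]=m[y0:y1,x0:x1]
    y,x=np.nonzero(k); print(n,len(x), (x.min(),x.max(),y.min(),y.max(),x.mean().round(1),y.mean().round(1)) if len(x) else ""); return (x.mean(),y.mean()) if len(x) else None
b=comp("lip",(105,150,40),(125,255,255),im,(210,245,225,275)); print(w2box(p,ray(b,.026,M,c)))
R=(185,240,215,285)
comp("amber now",(5,120,60),(18,255,255),im,R); comp("amber start",(5,120,60),(18,255,255),cv2.imread("pics/scene0.png"),R)
print("shut shield px",proj(box2w(p,[(0,42,68),(0,-42,68),(0,42,28),(0,-42,28)]),M,c).round(0).tolist())
for n,r in(("scene",(150,270,150,500)),("side",(150,300,180,330))):
    a=cv2.imread(f"pics/{n}0.png");f=cv2.imread(f"pics/f{n}.png")
    comp(n+" red start",(0,170,90),(4,255,255),a,r);comp(n+" red now",(0,170,90),(4,255,255),f,r)
E
```

```text
time_s: 12.72
tcp_pos: [0.4755, -0.046, 0.2242]
tool_rot: [[-0.958, 0.288, 0.002], [0.288, 0.958, -0.0], [-0.003, 0.0, -1.0]]
force: [0.3, 0.1, 0.2]
gripper_width: 0.0603
finger_force: 0.0
[0.34480763 0.12814512 0.23622664] [ 0.47545952 -0.04602309  0.22417889]
lip 113 (np.int64(241), np.int64(262), np.int64(221), np.int64(232), np.float64(251.1), np.float64(226.6))
[-45.03600712  -1.19649021]
amber now 267 (np.int64(228), np.int64(258), np.int64(201), np.int64(219), np.float64(242.9), np.float64(209.6))
amber start 272 (np.int64(228), np.int64(258), np.int64(201), np.int64(219), np.float64(242.9), np.float64(209.7))
shut shield px [[225.0, 208.0], [257.0, 196.0], [226.0, 221.0], [257.0, 210.0]]
scene red start 86 (np.int64(288), np.int64(296), np.int64(168), np.int64(179), np.float64(291.6), np.float64(173.6))
scene red now 83 (np.int64(288), np.int64(296), np.int64(168), np.int64(179), np.float64(291.6), np.float64(173.4))
side red start 94 (np.int64(271), np.int64(279), np.int64(203), np.int64(213), np.float64(274.9), np.float64(208.1))
side red now 94 (np.int64(271), np.int64(279), np.int64(203), np.int64(213), np.float64(274.9), np.float64(208.1))
```

The shield is back exactly where it was when shut, the lip is at its home position, the bottle has not moved, and the robot is clear of everything.

```bash
python3 -c "
from workcell import ctrl
print(ctrl.hand_in())"
```

```text
the job is handed in; nothing more can be done
None
```

I handed the job in at about 13 s: the slide is home against its stop with the cast in the chamber and the shield shut behind it, the bottle has not moved (I did not re-check the dish and yellow cast), and the robot is clear of everything.

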